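# Sort the vibration-fixture hardware back into its stock trays

## Robot

A 6-joint arm with a two-finger parallel gripper is mounted at the origin on the work surface. World frame = base frame: x ahead of the robot, y to its left, z up, the work surface at z = 0. Lengths are in m, angles in rad, forces in N, time in s.
With the tool pointing down it reaches from about 0.3 to 1 m from the base axis. Payload 5.1 kg.
Tool frame: the origin (TCP) lies between the finger pads; the fingertips stand 8 mm ahead of it and the grasp point (between the pads) lies 11 mm behind it; z points along the fingers, y is the line along which they close (so a half turn about z gives the same grasp; the last joint's range is limited). The gripper opens to 95 mm and grips with 3 to 60 N. Pads are 20 mm wide; open, the fingers measure 119 mm over their backs; the gripper's body (75 mm by 180 mm) begins 59 mm behind the grasp point.
Start: joints at [-1.274, 0.124, 1.65, -0, 1.367, -0.083], TCP at [0.241, -0.604, 0.223] pointing down, gripper open.
Joint ranges: [-2.61, 2.61], [-1.02, 2.33], [0.03, 2.71], [-1.35, 4.49], [0.32, 2.68], [-2.91, 2.91]. Speed limits (rad/s): [2.57, 2.57, 3.14, 3.14, 3.14, 3.14].

## Interface

Orientations are given as a unit quaternion [w, x, y, z].
In Python, from rig import ctrl gives the robot as it stands.
- The arm moves only by the tool carry_out, never from a script. Its argument "steps" is a list of rows, each a list of 7 numbers: the turn, a rotation vector about the tool's x, y, z in degrees, then the shift along the tool's x, y, z in m, then the gripper's target within -1 to 1 (shut at 1, half-way at 0, fully open at -1). In form: [[rx, ry, rz, tx, ty, tz, claw], ...]. A call has 1 to 8 rows; each row is the pose to reach, as a shift and turn from the pose commanded when the call began, along the tool's axes at that moment; what a row does not reach only later rows make up. A row lasts 1/8 s, in which the tool goes at most 62.5 mm and 10.7 degrees, less where a joint would pass 70% of its speed; a pose out of reach is approached as far as the arm can. A call with a gripper value outside its range is refused whole. The fingers move at their own pace and stop on an object; "force" is the grip in N (left out, the last holds). Time passes only in rows, so rows that repeat a pose let the fingers close. It gives the time, the measured TCP pose, the force, the opening and the grip force at its end, in the units of the state.
- ctrl.state(): the state, without advancing time (a new reading comes with each control period).
- ctrl.read_camera(name): name is "scene" or "top" or "wrist"; returns the picture (400x640x3 uint8, red, green, blue); there is no depth.
- ctrl.camera_params(name): a dict with "fx", "fy", "cx", "cy" (pixels), "D" ([k1, k2, p1, p2, k3] as OpenCV has them; the pictures are not rectified), "view" (4x4, takes a point from world to camera coordinates); the wrist camera has in their place "hand_eye" (4x4, takes a point from camera to tool coordinates, whose origin is the TCP and whose axes are the flange's). Camera axes: x right, y up, looking along -z (the intrinsics and any distortion apply to the point x, -y, -z); pixel columns grow to the right and rows downward; lengths in m; the calibration is good to about 2 mm. A picture is of the moment at which its call begins: read the wrist's pose just before it. camera_params takes no time and is no camera call.
- ctrl.hand_in(): hands the job in; it is judged then, once.
The state is a dict: "t": time; "joint_pos": joint angles; "qd": joint speeds; "joint_torque": joint torques, N m; "tcp_pos": TCP position; "eef_rot": TCP orientation; "contact_force": force on the tool from outside, world axes, zero at the start; "wrist_torque": the same for the moment, N m; "gripper_width": finger opening in m; "finger_force": force on a finger pad.
Only numpy, scipy, OpenCV 4.12 (cv2) and the standard library are available. Lean on these libraries where they do the work, as an engineer would, in place of code of your own. Each camera call takes 0.05 s, during which the arm holds its last target. There are 200 camera calls.

## Task

The test fixture has been taken apart and its hardware is lying mixed on the bench: put each piece back into the stock tray that already holds its own kind - the long bolt and the short bolt together in the bolt tray, and the spacer sleeve, the rubber mount and the angle bracket each in theirs. Set them on the clear part of the tray's floor: the two bolts lying flat, not one on top of the other, and the sleeve, mount and bracket standing upright as they stand now. Leave the accelerometer on its steel cube where it is, without knocking it.

Things in the scene. Friction and masses are not known exactly. Their poses are not given: they have to be found in the camera images.
- long_bolt: Steel M12 hex bolt with nut, lying, 82.5 mm long (the longer bolt). Origin: on its axis at mid length, 9.5 mm above what it lies on; x along it towards the tip. Head 7.5 mm long at the -x end; nut 11 mm long, ending 3 mm before the tip; both hexagonal, 19 mm across flats, so it lies level. Bare shank, 12 mm diameter, from x = -33.7 to +27.2 mm: grip it there, across y.
- short_bolt: Steel M12 hex bolt with nut, lying, 62.5 mm long (the shorter bolt). Origin: on its axis at mid length, 9.5 mm above what it lies on; x along it towards the tip. Head 7.5 mm long at the -x end; nut 11 mm long, ending 3 mm before the tip; both hexagonal, 19 mm across flats, so it lies level. Bare shank, 12 mm diameter, from x = -23.7 to +17.2 mm: grip it there, across y.
- spacer: Plain steel spacer sleeve, a thick-walled tube with a 13 mm bore, 25 mm in diameter and 40 mm tall, standing on end. Origin: centre of its lower end; z up its axis.
- rubber_mount: Anti-vibration bobbin mount: black rubber cylinder 30 mm in diameter and 29 mm tall, standing, with a 22 mm steel disc let into its top and a brass-coloured 8 mm stud rising 16 mm from the middle of its top (45 mm tall in all). Origin: centre of its underside; z up. Grip it by its 30 mm sides.
- bracket: Plain aluminium angle bracket (an L) standing on its foot. Foot 50 mm (x) by 40 mm (y) by 8 mm thick; upright leg at the foot's +x end, 8 mm thick (x = +17 to +25 mm), 40 mm wide (y), its top 45 mm above the bench. Origin: centre of the foot's underside; z up. Grip the leg, across its 40 mm width (y) or its 8 mm thickness (x).
- accelerometer: Not to be sorted: a delicate accelerometer, a small steel hexagon with a thin brass connector, on a dark steel cube of 25 mm; 51 mm tall in all. It stands among the loose parts. Origin: centre of the cube's underside.
- bolt_tray: Fixed open grey plastic tray, 170 (x) by 130 (y) by 25 mm high, walls and floor 4 mm; label lip out 14 mm at its -x end. Origin: centre of the underside, z up; +x points away from the robot within 17 degrees. Floor clear from x -81 to +23 mm, y -61 to +61 mm; fixed stock beyond. All four trays alike but for the stock: one long and one short bolt with nuts, lying (19 mm high).
- spacer_tray: Fixed open grey plastic tray, 170 (x) by 130 (y) by 25 mm high, walls and floor 4 mm; label lip out 14 mm at its -x end. Origin: centre of the underside, z up; +x points away from the robot within 17 degrees. Floor clear from x -81 to +23 mm, y -61 to +61 mm; fixed stock beyond. All four trays alike but for the stock: a row of three steel spacer sleeves on end (40 mm tall).
- mount_tray: Fixed open grey plastic tray, 170 (x) by 130 (y) by 25 mm high, walls and floor 4 mm; label lip out 14 mm at its -x end. Origin: centre of the underside, z up; +x points away from the robot within 17 degrees. Floor clear from x -81 to +23 mm, y -61 to +61 mm; fixed stock beyond. All four trays alike but for the stock: a row of three rubber mounts, studs up (45 mm tall).
- bracket_tray: Fixed open grey plastic tray, 170 (x) by 130 (y) by 25 mm high, walls and floor 4 mm; label lip out 14 mm at its -x end. Origin: centre of the underside, z up; +x points away from the robot within 17 degrees. Floor clear from x -81 to +23 mm, y -61 to +61 mm; fixed stock beyond. All four trays alike but for the stock: two angle brackets side by side, standing on their feet (45 mm tall).
Not all that is in view belongs to the job. What is shaped like the spacer but pink is not meant.

How it is judged:
By the outcome, as a careful person would: the job done as asked, in the order asked, and still so for the second after the job is handed in, with the robot touching nothing.
It also fails if it takes over 134 s, if anything falls off the work surface, if the arm or the gripper's body presses on something with over 40 N, if the wrist force passes 120 N, or if a joint passes its speed limit or range.

## Working session

There is one attempt and no reset: what is moved stays moved. The work goes in short steps, Python scripts to look and compute and a tool call to move; the robot and the scene stay as the last step left them, time stands still between calls to the robot, and variables do not carry over. Pictures are saved under pics/ and viewed, at most 14 in all, crops included, and the job is handed in when it is done.

Besides the shell and the picture viewer there is one more tool, called after "Call:" as name(argument=value, ...), one argument or row to a line, values as JSON. carry_out: Moves the arm, as the interface text tells. Its arguments: {"type":"object","properties":{"steps":{"type":"array","items":{"type":"array","items":{"type":"number"}}},"force":{"type":"number"}},"required":["steps"]}

```bash
mkdir -p pics; ls; python3 - <<'E'
from rig import ctrl
import cv2
for n in ["scene","top"]:
    im=ctrl.read_camera(n); cv2.imwrite(f"pics/{n}0.png",im[:,:,::-1])
for n in ["scene","top","wrist"]:
    print(n,ctrl.camera_params(n))
print(ctrl.state())
E
```

```text
pics
scene {'fx': 372.65521259826573, 'fy': 372.65521259826573, 'cx': 318.25331409047135, 'cy': 201.95030785919488, 'D': array([-0.05227485,  0.        ,  0.        ,  0.        ,  0.        ]), 'view': array([[-0.87217573,  0.48873655, -0.02112091,  0.44732639],
       [-0.29904333, -0.49849487,  0.8136805 ,  0.12298223],
       [ 0.38714673,  0.71598844,  0.58092853, -1.10963865],
       [ 0.        ,  0.        ,  0.        ,  1.        ]])}
top {'fx': 486.4844502918725, 'fy': 486.4844502918725, 'cx': 300.62564438510225, 'cy': 199.42783698515126, 'D': array([-0.09386351,  0.        ,  0.        ,  0.        ,  0.        ]), 'view': array([[ 0.00141097, -0.99999701,  0.0019983 , -0.01821851],
       [ 0.98521857,  0.00173241,  0.17129322, -0.51167315],
       [-0.17129617,  0.00172707,  0.98521807, -1.1036788 ],
       [ 0.        ,  0.        ,  0.        ,  1.        ]])}
wrist {'fx': 290.41458471645956, 'fy': 290.41458471645956, 'cx': 320.20358799059795, 'cy': 197.98522726950858, 'D': array([-0.03721937,  0.        ,  0.        ,  0.        ,  0.        ]), 'hand_eye': array([[ 
[... 364 characters left out ...]
-1.27360845e+00,  1.24428604e-01,  1.65149512e+00,  8.91074487e-06,
        1.36751228e+00, -8.26138798e-02]), 'qd': array([-7.28571803e-05, -1.78426707e-03, -2.02230001e-03, -9.43069074e-05,
        1.43875577e-03, -2.57324682e-04]), 'joint_torque': array([ 2.73300029e-04, -4.18880117e+01, -3.61097038e+01,  7.76645495e-02,
        4.61516320e-02, -6.24329277e-05]), 'tcp_pos': array([ 0.24078344, -0.6031636 ,  0.22154228]), 'eef_rot': array([-9.16840033e-04,  9.82022704e-01,  1.88760589e-01, -9.43561410e-05]), 'contact_force': array([0.41229793, 0.45276301, 0.30288441]), 'wrist_torque': array([-0.0097965 ,  0.00420494, -0.05402827]), 'finger_force': 0.0, 'gripper_width': 0.09511619010504105}
```

View pics/top0.png

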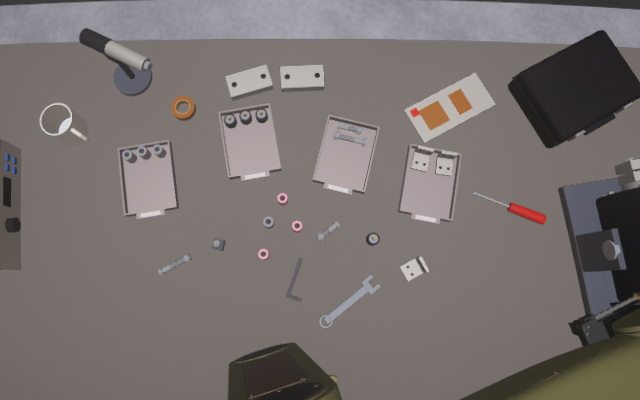

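View pics/scene0.png

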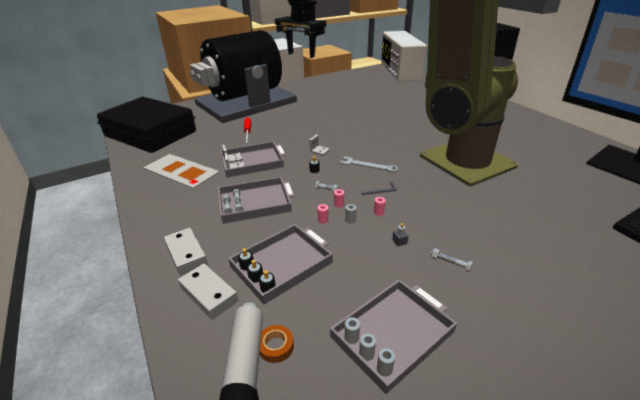

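Top view: long bolt (175,264), accelerometer (218,244), spacer (268,222) between the pink ones (283,198), (297,226) and (263,254), short bolt (329,231), mount (373,239), bracket (414,268). The trays are spacer (148,178), mount (250,142), bolt (346,154) and bracket (430,184). The scene view agrees. I'll enlarge the top view to read exact pixels.

```bash
cat > h.py <<'E'
import numpy as np, cv2
from scipy.spatial.transform import Rotation as R
from rig import ctrl
def view(name,st=None):
    p=ctrl.camera_params(name)
    if name!="wrist": return p,p["view"]
    st=st or ctrl.state(); q=st["eef_rot"]
    T=np.eye(4); T[:3,:3]=R.from_quat([q[1],q[2],q[3],q[0]]).as_matrix(); T[:3,3]=st["tcp_pos"]
    return p,np.linalg.inv(T@p["hand_eye"])
def K(p): return np.array([[p["fx"],0,p["cx"]],[0,p["fy"],p["cy"]],[0,0,1.]])
def world(name,uv,z,st=None):
    "pixels -> world points on plane z"
    p,V=view(name,st); uv=np.array(uv,float).reshape(-1,1,2)
    n=cv2.undistortPoints(uv,K(p),p["D"])[:,0]
    d=np.c_[n[:,0],-n[:,1],-np.ones(len(n))]@V[:3,:3]
    c=-V[:3,:3].T@V[:3,3]; z=np.broadcast_to(z,len(d))
    return c+d*((z-c[2])/d[:,2])[:,None]
def pix(name,P,st=None):
    p,V=view(name,st); P=np.array(P,float).reshape(-1,3)
    c=(P@V[:3,:3].T+V[:3,3])*[1,-1,-1]
    return cv2.projectPoints(c,np.zeros(3),np.zeros(3),K(p),p["D"])[0][:,0]
def tool(dxyz,st=None):
    "world shift -> tool axes shift"
    q=(st or ctrl.state())["eef_rot"]
    return R.from_quat([q[1],q[2],q[3],q[0]]).inv().apply(dxyz)
E
python3 - <<'E'
import cv2,numpy as np
im=cv2.imread("pics/top0.png")
a=cv2.resize(im[185:290,150:440],(798,289),interpolation=cv2.INTER_CUBIC)
b=cv2.resize(im[95:225,110:472],(798,287),interpolation=cv2.INTER_CUBIC)
o=np.vstack([a,b]);o=cv2.convertScaleAbs(o,alpha=1.5)
cv2.imwrite("pics/z.png",o)
E
```

```text
(no output)
```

View pics/z.png

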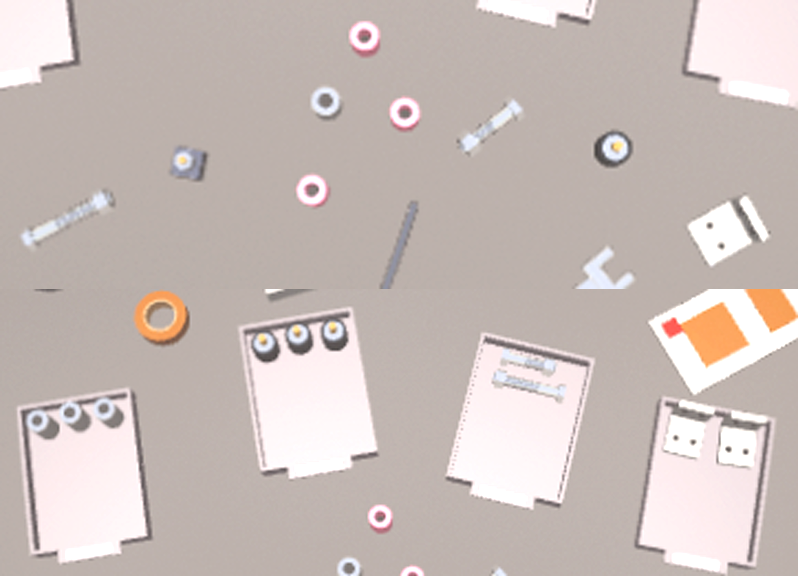

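Enlargement: parts in the upper half and tray rims in the lower half, with each piece and tray corner readable. I'm converting these to world coordinates and checking the distances against the known sizes.

```bash
python3 - <<'E'
from h import *
np.set_printoptions(precision=4,suppress=True)
A=lambda l:np.array(l)/2.7517+[150,185]
B=lambda l:(np.array(l)-[0,289])/2.2044+[110,95]
for n,l,L in [("long",[(24,240),(112,197)],82.5),("short",[(462,147),(520,105)],62.5)]:
    w=world("top",A(l),.0095);d=w[1]-w[0];print(n,w.mean(0),np.linalg.norm(d)*1e3,L,np.degrees(np.arctan2(d[1],d[0])))
print("spacer",world("top",A([(326,102)]),.04)); print("mount",world("top",A([(616,147)]),.037))
print("acc",world("top",A([(183,161)]),.045))
print("pinks",world("top",A([(365,36),(405,112),(312,190)]),.04))
w=world("top",A([(688,233),(715,265)]),.008);d=w[1]-w[0];print("foot edge",w,np.linalg.norm(d),np.degrees(np.arctan2(d[1],d[0])))
w=world("top",A([(743,198),(768,237)]),.045);d=w[1]-w[0];print("leg top",w,np.linalg.norm(d),np.degrees(np.arctan2(d[1],d[0])))
for n,l in dict(spacer=[(18,408),(131,390),(149,538),(32,555)],mount=[(240,325),(352,308),(377,455),(262,473)],bolt=[(482,333),(594,357),(563,505),(448,478)],bracket=[(662,398),(775,414),(752,571),(637,546)]).items():
    w=world("top",B(l),.025);d=w[0]+w[1]-w[2]-w[3]
    print(n,w.mean(0),np.degrees(np.arctan2(d[1],d[0])),[round(np.linalg.norm(w[i]-w[i-1])*1e3) for i in range(4)])
    a=np.arctan2(d[1],d[0]); print("   clear centre",w.mean(0)[:2]-.029*np.array([np.cos(a),np.sin(a)]))
print(tool([1,0,0]),tool([0,1,0]))
E
```

```text
long [0.3593 0.2838 0.0095] 84.96429268705823 82.5 -63.53124793340041
short [ 0.4413 -0.0846  0.0095] 63.02418642872652 62.5 -54.103709714989996
spacer [[0.4583 0.0581 0.04  ]]
mount [[ 0.4203 -0.1896  0.037 ]]
acc [[0.407  0.1783 0.045 ]]
pinks [[ 0.5156  0.0252  0.04  ]
 [ 0.4498 -0.0094  0.04  ]
 [ 0.3833  0.069   0.04  ]]
foot edge [[ 0.348  -0.2553  0.008 ]
 [ 0.3203 -0.2781  0.008 ]] 0.03588021649916634 -140.47022302141247
leg top [[ 0.3761 -0.2955  0.045 ]
 [ 0.3433 -0.3157  0.045 ]] 0.038598642981431786 -148.43479087603671
spacer [0.5677 0.357  0.025 ] 9.450023154987946 [169, 130, 170, 131]
   clear centre [0.5391 0.3523]
mount [0.662  0.1083 0.025 ] 9.942938744404936 [174, 128, 173, 128]
   clear centre [0.6334 0.1033]
bolt [ 0.6301 -0.1301  0.025 ] -13.029168491969276 [172, 129, 174, 129]
   clear centre [ 0.6018 -0.1236]
bracket [ 0.5582 -0.3338  0.025 ] -11.469177006055093 [171, 129, 181, 129]
   clear centre [ 0.5297 -0.328 ]
[ 0.9287  0.3707 -0.0005] [ 0.3707 -0.9287  0.0018]
```

```bash
cat >> h.py <<'E'
def plan(*targets):
    "rows (turn deg, shift m) from the present pose to each (x,y,z,yaw deg), tool down"
    st=ctrl.state(); q=st["eef_rot"]; R0=R.from_quat([q[1],q[2],q[3],q[0]])
    print("t %.2f"%st["t"],"tcp",st["tcp_pos"].round(4),"yaw %.1f"%np.degrees(np.arctan2(*R0.as_matrix()[1::-1,0])),"w %.4f"%st["gripper_width"],"ff",round(st["finger_force"],1),"F",st["contact_force"].round(1))
    for x,y,z,yaw in targets:
        Rt=R.from_euler("z",yaw,degrees=True)*R.from_euler("x",180,degrees=True)
        rv=(R0.inv()*Rt).as_rotvec(degrees=True); t=R0.inv().apply(np.array([x,y,z])-st["tcp_pos"])
        print([*(float(round(v,1)) for v in rv),*(float(round(v,4)) for v in t)])
def snap(f,name="wrist",box=None,s=1):
    st=ctrl.state(); im=ctrl.read_camera(name)[:,:,::-1]
    np.save("pics/"+f+".npy",np.r_[st["tcp_pos"],st["eef_rot"]])
    if box: im=im[box[1]:box[3],box[0]:box[2]]
    cv2.imwrite("pics/"+f+".png",cv2.resize(im,None,fx=s,fy=s,interpolation=cv2.INTER_CUBIC))
def saved(f):
    a=np.load("pics/"+f+".npy"); return dict(tcp_pos=a[:3],eef_rot=a[3:])
E
python3 -c "
from h import *
plan((.355,-.30,.13,34))"
```

```text
t 0.10 tcp [ 0.2408 -0.6032  0.2215] yaw 21.8 w 0.0951 ff 0.0 F [0.4 0.5 0.3]
[-0.1, -0.0, -12.2, 0.2185, -0.239, 0.092]
```

Call:
carry_out(
  steps=[
    [0,0,-12.2,0.2185,-0.239,0.092,0],
    [0,0,-12.2,0.2185,-0.239,0.092,0],
    [0,0,-12.2,0.2185,-0.239,0.092,0],
    [0,0,-12.2,0.2185,-0.239,0.092,0],
    [0,0,-12.2,0.2185,-0.239,0.092,0],
    [0,0,-12.2,0.2185,-0.239,0.092,0],
    [0,0,-12.2,0.2185,-0.239,0.092,0],
    [0,0,-12.2,0.2185,-0.239,0.092,0],
  ],
  force=20,
)

```text
t: 1.1
tcp_pos: [0.3553, -0.3015, 0.131]
eef_rot: [0.0, 0.956, 0.292, -0.0]
contact_force: [-0.2, -0.1, -0.4]
gripper_width: 0.0475
finger_force: 0.0
```

```bash
python3 -c "
from h import *
snap('b1'); plan((.355,-.30,.13,34))"
```

```text
t 1.15 tcp [ 0.3553 -0.3018  0.1312] yaw 33.9 w 0.0476 ff 0.0 F [ 0.2 -0.3  1.2]
[0.1, 0.0, -0.1, 0.0008, -0.0017, 0.0012]
```

View pics/b1.png

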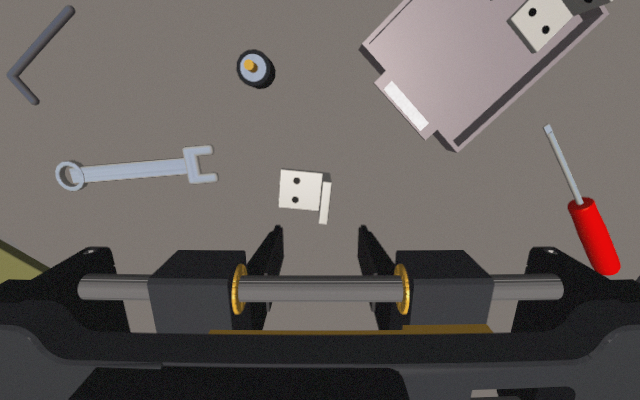

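The wrist picture shows the bracket's leg top running from (326,181) to (324,223), with its foot to the left. The mount is at (254,68) and the bracket tray is at top right.

```bash
python3 - <<'E'
from h import *
np.set_printoptions(precision=4,suppress=True)
s=saved("b1")
w=world("wrist",[(326,181),(324,223)],.045,s);d=w[0]-w[1];print(w,w.mean(0),np.linalg.norm(d),np.degrees(np.arctan2(d[1],d[0])))
w2=world("wrist",[(281,169),(279,208)],.008,s);d=w2[0]-w2[1];print(w2,np.linalg.norm(d),np.degrees(np.arctan2(d[1],d[0])), np.linalg.norm((w.mean(0)-w2.mean(0))[:2]))
print("mount stud",world("wrist",[(249,66)],.045,s),"disc",world("wrist",[(256,68)],.029,s))
print("tray lip corner px check", world("wrist",[(455,152)],.025,s),world("wrist",[(363,45)],.025,s))
x,y,_=w.mean(0); a=np.degrees(np.arctan2(d[1],d[0]))
plan((x,y,.06,a),(x,y,.022,a))
E
```

```text
[[ 0.3768 -0.2928  0.045 ]
 [ 0.3435 -0.3134  0.045 ]] [ 0.3602 -0.3031  0.045 ] 0.03913302820183262 31.61423945035004
[[ 0.3555 -0.2542  0.008 ]
 [ 0.3198 -0.274   0.008 ]] 0.0408143501377947 28.952893731233395 0.0450241921876757
mount stud [[ 0.4199 -0.1897  0.045 ]] disc [[ 0.4218 -0.1911  0.029 ]]
tray lip corner px check [[ 0.4629 -0.3792  0.025 ]] [[ 0.4877 -0.2555  0.025 ]]
t 1.15 tcp [ 0.3553 -0.3018  0.1312] yaw 33.9 w 0.0476 ff 0.0 F [ 0.2 -0.3  1.2]
[0.1, 0.0, 5.0, 0.0034, 0.0037, 0.0712]
[0.1, 0.0, 5.0, 0.0034, 0.0037, 0.1092]
```

Call:
carry_out(
  steps=[
    [0.1,0,3.6,0.0034,0.0037,0.05,0],
    [0.1,0,3.6,0.0034,0.0037,0.1,0],
    [0.1,0,3.6,0.0034,0.0037,0.109,0],
    [0.1,0,3.6,0.0034,0.0037,0.109,0.3],
    [0.1,0,3.6,0.0034,0.0037,0.109,1],
    [0.1,0,3.6,0.0034,0.0037,0.109,1],
    [0.1,0,3.6,0.0034,0.0037,0.109,1],
    [0.1,0,3.6,0.0034,0.0037,0.109,1],
  ],
  force=20,
)

```text
t: 2.15
tcp_pos: [0.3606, -0.3023, 0.0225]
eef_rot: [-0.0, 0.965, 0.262, 0.0]
contact_force: [1.1, 0.2, 3.3]
gripper_width: 0.0078
finger_force: 20.0
```

```bash
cat > tr.py <<'E'
# tray centres (x,y,yaw) from the top view
import numpy as np
T=dict(spacer=(.5677,.357,9.45),mount=(.662,.1083,9.9),bolt=(.6301,-.1301,-13),bracket=(.5582,-.3338,-11.5))
def at(n,dx,dy=0):
    x,y,a=T[n];a=np.radians(a);return x+dx*np.cos(a)-dy*np.sin(a),y+dx*np.sin(a)+dy*np.cos(a)
E
python3 -c "
from h import *;from tr import *
x,y=at('bracket',-.012); print(x,y)
plan((.360,-.303,.12,30.3),(x,y,.12,78.5),(x,y,.028,78.5))"
```

```text
0.5464409035445501 -0.3314075847869936
t 2.15 tcp [ 0.3606 -0.3023  0.0225] yaw 30.4 w 0.0078 ff 20.0 F [1.1 0.2 3.3]
[-0.0, -0.0, 0.1, -0.0008, 0.0003, -0.0975]
[-0.0, -0.0, -48.1, 0.1457, 0.1191, -0.0975]
[-0.0, -0.0, -48.1, 0.1456, 0.1191, -0.0055]
```

Call:
carry_out(
  steps=[
    [0,0,0,0,0,-0.05,1],
    [0,0,0,0,0,-0.0975,1],
    [0,0,-10,0.03,0.024,-0.0975,1],
    [0,0,-20,0.065,0.053,-0.0975,1],
    [0,0,-30,0.1,0.08,-0.0975,1],
    [0,0,-40,0.13,0.105,-0.0975,1],
    [0,0,-48.1,0.1457,0.1191,-0.0975,1],
    [0,0,-48.1,0.1457,0.1191,-0.0975,1],
  ],
)

```text
t: 3.15
tcp_pos: [0.5469, -0.331, 0.1184]
eef_rot: [-0.001, 0.775, 0.632, -0.0]
contact_force: [0.1, 0.6, -1.7]
gripper_width: 0.0081
finger_force: 20.0
```

```bash
python3 -c "
from h import *;from tr import *
x,y=at('bracket',-.012)
snap('b2')
plan((x,y,.0265,78.5))"
```

```text
t 3.20 tcp [ 0.5459 -0.3308  0.1182] yaw 78.4 w 0.0079 ff 20.0 F [-1.   0.3 -0.3]
[-0.2, -0.1, -0.1, -0.0007, 0.0009, 0.0917]
```

View pics/b2.png

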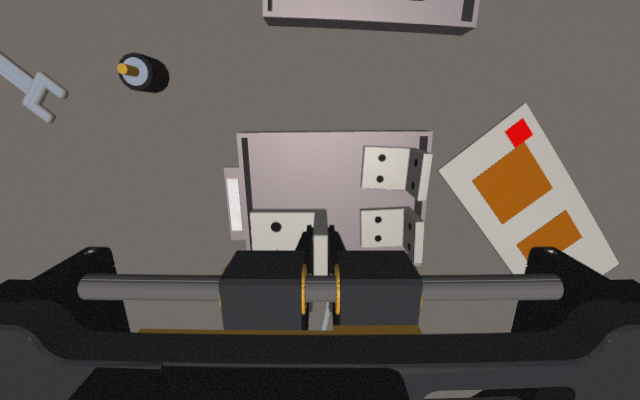

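The bracket hangs aligned over the clear part of its tray, with the stock feet starting at column 360, to the right of the held leg. Lowering and releasing.

Call:
carry_out(
  steps=[
    [-0.2,0,0,-0.0007,0.0009,0.05,1],
    [-0.2,0,0,-0.0007,0.0009,0.08,1],
    [-0.2,0,0,-0.0007,0.0009,0.088,1],
    [-0.2,0,0,-0.0007,0.0009,0.0912,1],
    [-0.2,0,0,-0.0007,0.0009,0.0912,1],
    [-0.2,0,0,-0.0007,0.0009,0.0912,0.45],
    [-0.2,0,0,-0.0007,0.0009,0.0912,0.45],
    [-0.2,0,0,-0.0007,0.0009,0.0912,0.45],
  ],
)

```text
t: 4.2
tcp_pos: [0.5472, -0.332, 0.0283]
eef_rot: [0.001, 0.775, 0.632, 0.001]
contact_force: [-0.4, -0.2, -0.7]
gripper_width: 0.0253
finger_force: 0.0
```

```bash
python3 -c "
from h import *;from tr import *
x,y=at('bracket',-.012)
plan((x,y,.12,78.5),(.42,-.19,.12,65))"
```

```text
t 4.20 tcp [ 0.5472 -0.332   0.0283] yaw 78.5 w 0.0253 ff 0.0 F [-0.4 -0.2 -0.7]
[0.2, -0.1, -0.0, 0.0006, -0.0005, -0.0917]
[0.2, -0.1, 13.5, 0.1138, -0.1527, -0.092]
```

Call:
carry_out(
  steps=[
    [0,0,0,0.0006,0,-0.05,0.45],
    [0,0,0,0.0006,0,-0.092,0.45],
    [0,0,6,0.04,-0.05,-0.092,-0.2],
    [0,0,13.5,0.08,-0.105,-0.092,-0.2],
    [0,0,13.5,0.105,-0.14,-0.092,-0.2],
    [0,0,13.5,0.1138,-0.1527,-0.092,-0.2],
    [0,0,13.5,0.1138,-0.1527,-0.092,-0.2],
  ],
)

```text
t: 5.08
tcp_pos: [0.4199, -0.1899, 0.12]
eef_rot: [0.001, 0.843, 0.537, 0.002]
contact_force: [0.4, 0.5, 0.3]
gripper_width: 0.0571
finger_force: 0.0
```

```bash
python3 -c "
from h import *;from tr import *
snap('m1')
plan((.42,-.19,.013,65))"
```

```text
t 5.12 tcp [ 0.4206 -0.1906  0.1203] yaw 65.0 w 0.0570 ff 0.0 F [-0.1 -0.8 -0.3]
[0.2, -0.1, -0.0, 0.0001, -0.0012, 0.1073]
```

View pics/m1.png

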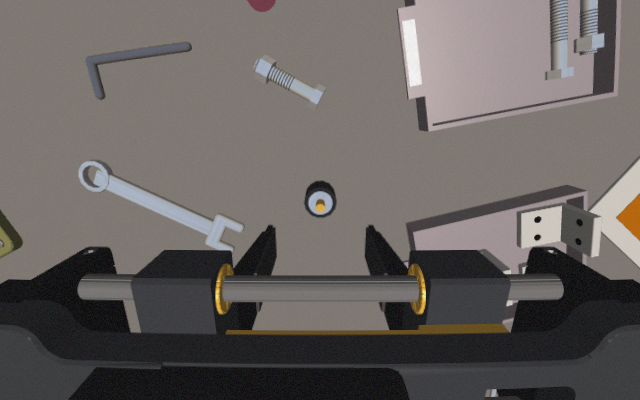

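The mount is centred between the fingers at (320,205), and the spanner end (228,235) is clear of the left finger. The short bolt runs from (256,66) to (322,98).

Call:
carry_out(
  steps=[
    [0.2,0,0,0.0001,-0.0012,0.06,-0.2],
    [0.2,0,0,0.0001,-0.0012,0.1,-0.2],
    [0.2,0,0,0.0001,-0.0012,0.1073,-0.2],
    [0.2,0,0,0.0001,-0.0012,0.1073,0.2],
    [0.2,0,0,0.0001,-0.0012,0.1073,1],
    [0.2,0,0,0.0001,-0.0012,0.1073,1],
    [0.2,0,0,0.0001,-0.0012,0.1073,1],
  ],
  force=25,
)

```text
t: 6.0
tcp_pos: [0.4201, -0.1899, 0.0138]
eef_rot: [0.0, 0.844, 0.537, 0.001]
contact_force: [-0.8, -0.3, 5.5]
gripper_width: 0.0296
finger_force: 25.0
```

```bash
python3 -c "
from h import *;from tr import *
s=saved('m1'); print(world('wrist',[(320,208)],.037,s))
w=world('wrist',[(256,65),(322,98)],.0095,s);d=w[0]-w[1];print(w,w.mean(0),np.linalg.norm(d),np.degrees(np.arctan2(d[1],d[0])))
x,y=at('mount',-.029); print(x,y)
plan((.42,-.19,.12,65),(x,y,.12,100),(x,y,.0175,100))"
```

```text
[[ 0.41976051 -0.19075535  0.037     ]]
[[ 0.42083055 -0.05702792  0.0095    ]
 [ 0.4612178  -0.10628918  0.0095    ]] [ 0.44102417 -0.08165855  0.0095    ] 0.06370087601113385 129.3468985111718
0.6334318295415116 0.10331405609189712
t 6.00 tcp [ 0.4201 -0.1899  0.0138] yaw 65.0 w 0.0296 ff 25.0 F [-0.8 -0.3  5.5]
[0.1, -0.1, -0.0, 0.0, 0.0001, -0.1062]
[0.1, -0.1, -35.0, 0.3561, 0.0693, -0.1056]
[0.1, -0.1, -35.0, 0.356, 0.0692, -0.0031]
```

Call:
carry_out(
  steps=[
    [0,0,0,0,0,-0.05,1],
    [0,0,0,0.01,0.002,-0.1056,1],
    [0,0,-8,0.06,0.012,-0.1056,1],
    [0,0,-16,0.12,0.024,-0.1056,1],
    [0,0,-24,0.18,0.036,-0.1056,1],
    [0,0,-32,0.24,0.048,-0.1056,1],
    [0,0,-35,0.3,0.06,-0.1056,1],
    [0,0,-35,0.356,0.0693,-0.1056,1],
  ],
)

```text
t: 7.0
tcp_pos: [0.6334, 0.1057, 0.1185]
eef_rot: [-0.001, 0.643, 0.766, 0.001]
contact_force: [0.4, 0.2, -0.6]
gripper_width: 0.0298
finger_force: 25.0
```

Call:
carry_out(
  steps=[
    [0,0,0,0,0,0,1],
    [0,0,0,0,0,0,1],
  ],
)

```text
t: 7.25
tcp_pos: [0.632, 0.1037, 0.1179]
eef_rot: [-0.001, 0.643, 0.766, 0.0]
contact_force: [-0.0, -0.2, -0.7]
gripper_width: 0.0296
finger_force: 25.0
```

```bash
python3 -c "
from h import *;from tr import *
x,y=at('mount',-.029); snap('m2')
plan((x,y,.018,100))"
```

```text
t 7.30 tcp [0.6318 0.1032 0.118 ] yaw 99.9 w 0.0292 ff 25.0 F [-0.7  0.4  0. ]
[-0.1, -0.1, -0.1, -0.0004, 0.0018, 0.1]
```

View pics/m2.png

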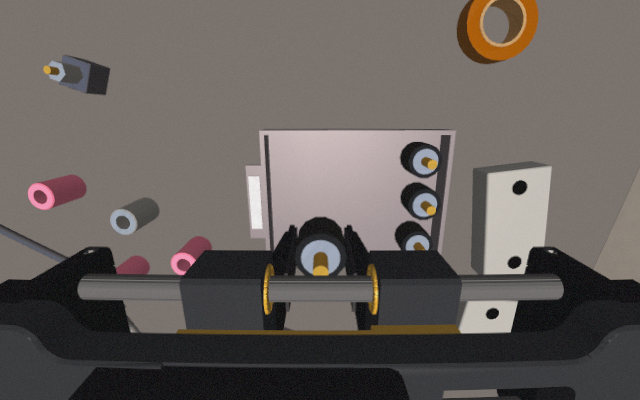

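The mount hangs over the clear part of the mount tray, which spans columns 262–452 with its stock at column 400 and beyond. Lowering and releasing.

Call:
carry_out(
  steps=[
    [0,0,0,0,0.0018,0.05,1],
    [0,0,0,0,0.0018,0.085,1],
    [0,0,0,0,0.0018,0.096,1],
    [0,0,0,0,0.0018,0.1,1],
    [0,0,0,0,0.0018,0.1,1],
    [0,0,0,0,0.0018,0.1,0.1],
    [0,0,0,0,0.0018,0.1,0.1],
    [0,0,0,0,0.0018,0.1,0.1],
  ],
)

```text
t: 8.3
tcp_pos: [0.6346, 0.1044, 0.019]
eef_rot: [-0.001, 0.643, 0.766, 0.001]
contact_force: [0.3, 0.7, -1.0]
gripper_width: 0.0427
finger_force: 0.0
```

```bash
python3 -c "
from h import *;from tr import *
x,y=at('mount',-.029)
plan((x,y,.12,100),(.458,.058,.12,127))"
```

```text
t 8.30 tcp [0.6346 0.1044 0.019 ] yaw 100.0 w 0.0427 ff 0.0 F [ 0.3  0.7 -1. ]
[0.0, -0.1, -0.0, -0.0006, -0.0013, -0.101]
[0.1, -0.1, -27.0, -0.0149, -0.1819, -0.1011]
```

Next the spacer. I'm holding the opening at about 43 mm to stay clear of the pink ones.

Call:
carry_out(
  steps=[
    [0,0,0,0,0,-0.05,0.1],
    [0,0,0,0,0,-0.101,0.1],
    [0,0,-9,-0.005,-0.06,-0.101,0.1],
    [0,0,-18,-0.01,-0.12,-0.101,0.1],
    [0,0,-27,-0.0149,-0.17,-0.101,0.1],
    [0,0,-27,-0.0149,-0.1819,-0.101,0.1],
    [0,0,-27,-0.0149,-0.1819,-0.101,0.1],
  ],
)

```text
t: 9.18
tcp_pos: [0.4581, 0.058, 0.12]
eef_rot: [0.0, 0.447, 0.894, 0.001]
contact_force: [0.5, -0.0, 0.9]
gripper_width: 0.0429
finger_force: 0.0
```

```bash
python3 -c "
from h import *;from tr import *
snap('s1')
plan((.458,.058,.014,127))"
```

```text
t 9.22 tcp [0.4589 0.058  0.1202] yaw 126.9 w 0.0428 ff 0.0 F [ 0.9 -0.4 -0.4]
[0.2, -0.1, -0.1, 0.0004, -0.001, 0.1062]
```

View pics/s1.png

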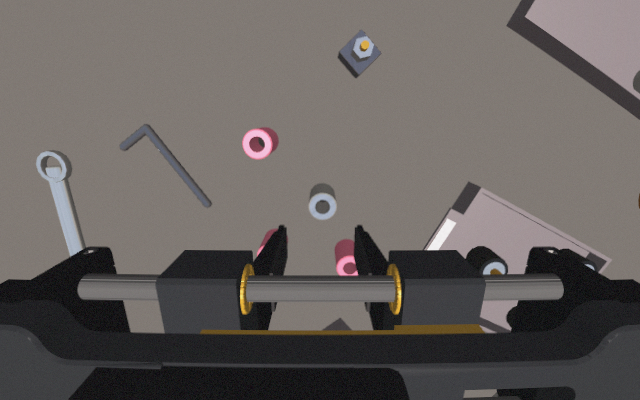

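The spacer is centred at (322,206), and the pinks at (258,143), (348,268) and (268,243) lie off the finger line. The accelerometer is far away at (360,52). The numbers agree, so I'm going down.

Call:
carry_out(
  steps=[
    [0.2,0,0,0.0004,-0.001,0.055,0.1],
    [0.2,0,0,0.0004,-0.001,0.095,0.1],
    [0.2,0,0,0.0004,-0.001,0.1062,0.1],
    [0.2,0,0,0.0004,-0.001,0.1062,0.3],
    [0.2,0,0,0.0004,-0.001,0.1062,1],
    [0.2,0,0,0.0004,-0.001,0.1062,1],
    [0.2,0,0,0.0004,-0.001,0.1062,1],
  ],
  force=25,
)

```text
t: 10.1
tcp_pos: [0.4586, 0.058, 0.0151]
eef_rot: [0.0, 0.447, 0.895, 0.0]
contact_force: [1.1, 0.5, 5.1]
gripper_width: 0.0246
finger_force: 25.0
```

```bash
python3 -c "
from h import *;from tr import *
s=saved('s1'); print(world('wrist',[(322,206)],.04,s),'acc cube top',world('wrist',[(360,52)],.028,s))
x,y=at('spacer',-.029); print(x,y)
plan((.458,.058,.13,127),(x,y,.13,100),(x,y,.018,100))"
```

```text
[[0.45907771 0.06063183 0.04      ]] acc cube top [[0.40797409 0.17934332 0.028     ]]
0.5390935515418817 0.352238581449503
t 10.10 tcp [0.4586 0.058  0.0151] yaw 127.0 w 0.0246 ff 25.0 F [1.1 0.5 5.1]
[0.1, 0.0, -0.0, 0.0003, -0.0004, -0.1149]
[0.1, 0.0, 27.0, 0.1867, 0.2413, -0.1147]
[0.1, 0.0, 27.0, 0.1868, 0.2412, -0.0027]
```

Call:
carry_out(
  steps=[
    [0,0,0,0,0,-0.055,1],
    [0,0,0,0,0,-0.11,1],
    [0,0,7,0.03,0.04,-0.1147,1],
    [0,0,14,0.067,0.087,-0.1147,1],
    [0,0,21,0.104,0.135,-0.1147,1],
    [0,0,27,0.141,0.182,-0.1147,1],
    [0,0,27,0.178,0.23,-0.1147,1],
    [0,0,27,0.1867,0.2413,-0.1147,1],
  ],
)

```text
t: 11.1
tcp_pos: [0.5373, 0.3549, 0.1272]
eef_rot: [-0.002, 0.642, 0.767, -0.001]
contact_force: [-0.1, -0.7, -0.8]
gripper_width: 0.0243
finger_force: 25.0
```

Call:
carry_out(
  steps=[
    [0,0,0,0,0,0,1],
    [0,0,0,0,0,0,1],
  ],
)

```text
t: 11.35
tcp_pos: [0.5371, 0.3506, 0.1273]
eef_rot: [-0.001, 0.643, 0.765, -0.002]
contact_force: [0.9, -0.4, -1.2]
gripper_width: 0.0246
finger_force: 25.0
```

```bash
python3 -c "
from h import *;from tr import *
x,y=at('spacer',-.029); snap('s2')
plan((x,y,.0192,100))"
```

```text
t 11.40 tcp [0.5372 0.3505 0.1274] yaw 99.9 w 0.0244 ff 25.0 F [-0.1 -0.3 -1.7]
[-0.2, -0.0, -0.1, 0.0014, 0.0026, 0.1082]
```

View pics/s2.png

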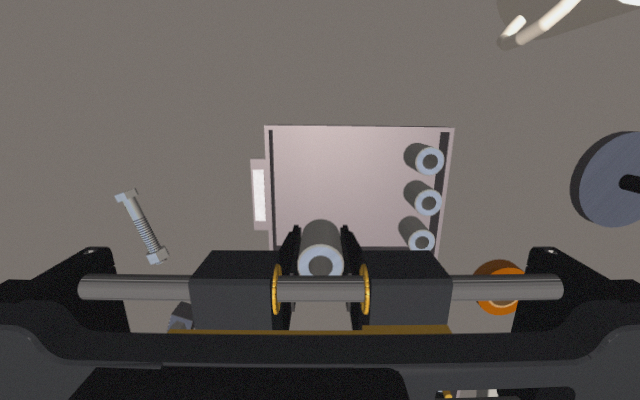

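The spacer hangs over the clear part of its tray, with the stock at column 415 and beyond. The long bolt shows from its head at (125,192) to its nut end at (158,260). Lowering and releasing.

Call:
carry_out(
  steps=[
    [-0.2,0,0,0.0014,0.0026,0.055,1],
    [-0.2,0,0,0.0014,0.0026,0.092,1],
    [-0.2,0,0,0.0014,0.0026,0.104,1],
    [-0.2,0,0,0.0014,0.0026,0.108,1],
    [-0.2,0,0,0.0014,0.0026,0.108,1],
    [-0.2,0,0,0.0014,0.0026,0.108,0.2],
    [-0.2,0,0,0.0014,0.0026,0.108,0.2],
    [-0.2,0,0,0.0014,0.0026,0.108,0.2],
  ],
)

```text
t: 12.4
tcp_pos: [0.5399, 0.3543, 0.0204]
eef_rot: [-0.0, 0.643, 0.766, 0.001]
contact_force: [0.8, -0.5, 0.6]
gripper_width: 0.0376
finger_force: 0.0
```

```bash
python3 -c "
from h import *;from tr import *
s=saved('s2')
w=world('wrist',[(125,191),(159,262)],.0095,s);d=w[0]-w[1];print(w,w.mean(0),np.linalg.norm(d),np.degrees(np.arctan2(d[1],d[0])))
x,y=at('spacer',-.029)
plan((x,y,.13,100),(.3595,.2835,.12,116.5))"
```

```text
[[0.34096913 0.32167877 0.0095    ]
 [0.37716022 0.24705371 0.0095    ]] [0.35906467 0.28436624 0.0095    ] 0.08293789152494564 115.87210308523633
t 12.40 tcp [0.5399 0.3543 0.0204] yaw 100.0 w 0.0376 ff 0.0 F [ 0.8 -0.5  0.6]
[0.1, -0.1, -0.0, -0.0018, -0.001, -0.1096]
[0.1, -0.1, -16.5, -0.0384, -0.1898, -0.0999]
```

Call:
carry_out(
  steps=[
    [0,0,0,0,0,-0.05,0.2],
    [0,0,0,-0.002,-0.001,-0.1,0.2],
    [0,0,-8,-0.012,-0.06,-0.1,0.2],
    [0,0,-16,-0.024,-0.12,-0.1,0.2],
    [0,0,-16.1,-0.036,-0.175,-0.1,0.2],
    [0,0,-16.1,-0.0384,-0.19,-0.1,0.2],
    [0,0,-16.1,-0.0384,-0.19,-0.1,0.2],
  ],
)

```text
t: 13.28
tcp_pos: [0.3591, 0.2835, 0.1202]
eef_rot: [0.0, 0.529, 0.848, 0.001]
contact_force: [-0.5, 0.9, 0.0]
gripper_width: 0.038
finger_force: 0.0
```

```bash
python3 -c "
from h import *
plan((.3592,.2841,.0095,116.1))"
```

```text
t 13.28 tcp [0.3591 0.2835 0.1202] yaw 116.1 w 0.0380 ff 0.0 F [-0.5  0.9  0. ]
[0.1, -0.0, -0.0, 0.0004, 0.0001, 0.1107]
```

Call:
carry_out(
  steps=[
    [0.1,0,0,0.0004,0,0.055,0.2],
    [0.1,0,0,0.0004,0,0.098,0.2],
    [0.1,0,0,0.0004,0,0.108,0.2],
    [0.1,0,0,0.0004,0,0.1107,0.2],
    [0.1,0,0,0.0004,0,0.1107,0.4],
    [0.1,0,0,0.0004,0,0.1107,1],
    [0.1,0,0,0.0004,0,0.1107,1],
    [0.1,0,0,0.0004,0,0.1107,1],
  ],
  force=40,
)

```text
t: 14.28
tcp_pos: [0.3594, 0.284, 0.0099]
eef_rot: [-0.0, 0.529, 0.848, 0.0]
contact_force: [-1.1, -0.0, 4.6]
gripper_width: 0.0111
finger_force: 39.9
```

```bash
python3 -c "
from h import *;from tr import *
x,y=at('bolt',-.049); print(x,y)
plan((.3592,.284,.14,116.1),(.5,.05,.14,90),(x,y,.14,77),(x,y,.0145,77))"
```

```text
0.5823558668255234 -0.11907739833715061
t 14.28 tcp [0.3594 0.284  0.0099] yaw 116.1 w 0.0111 ff 39.9 F [-1.1 -0.   4.6]
[0.0, -0.0, -0.0, 0.0002, -0.0002, -0.1301]
[-0.0, -0.0, 26.1, -0.2719, 0.0235, -0.1304]
[-0.0, -0.0, 39.1, -0.46, 0.0231, -0.1305]
[-0.0, -0.0, 39.1, -0.4601, 0.0231, -0.005]
```

Call:
carry_out(
  steps=[
    [0,0,0,0,0,-0.06,1],
    [0,0,0,0,0,-0.12,1],
    [0,0,0,0,0.03,-0.1305,1],
    [0,0,7,-0.03,0.06,-0.1305,1],
    [0,0,14,-0.08,0.075,-0.1305,1],
    [0,0,21,-0.135,0.08,-0.1305,1],
    [0,0,28,-0.19,0.075,-0.1305,1],
    [0,0,35,-0.245,0.065,-0.1305,1],
  ],
)

```text
t: 15.28
tcp_pos: [0.5254, 0.0905, 0.1389]
eef_rot: [-0.001, 0.761, 0.648, -0.001]
contact_force: [0.9, 0.5, -0.3]
gripper_width: 0.011
finger_force: 39.9
```

```bash
python3 -c "
from h import *;from tr import *
x,y=at('bolt',-.049)
plan((x,y,.12,77))"
```

```text
t 15.28 tcp [0.5254 0.0905 0.1389] yaw 80.8 w 0.0110 ff 39.9 F [ 0.9  0.5 -0.3]
[-0.1, 0.0, 3.8, -0.1978, 0.0896, 0.0188]
```

Call:
carry_out(
  steps=[
    [0,0,3.8,-0.055,0.025,0,1],
    [0,0,3.8,-0.11,0.05,0,1],
    [0,0,3.8,-0.16,0.072,0.01,1],
    [0,0,3.8,-0.19,0.086,0.0188,1],
    [0,0,3.8,-0.1978,0.0896,0.0188,1],
    [0,0,3.8,-0.1978,0.0896,0.0188,1],
  ],
)

```text
t: 16.02
tcp_pos: [0.5826, -0.117, 0.1201]
eef_rot: [-0.001, 0.781, 0.624, -0.001]
contact_force: [-0.3, 0.3, -1.4]
gripper_width: 0.0109
finger_force: 39.9
```

```bash
python3 -c "
from h import *;from tr import *
x,y=at('bolt',-.049)
snap('l2'); plan((x,y,.0135,77))"
```

```text
t 16.07 tcp [ 0.5827 -0.1164  0.1203] yaw 77.3 w 0.0112 ff 39.9 F [-0.  -0.1 -1.4]
[-0.1, -0.0, 0.3, -0.0027, 0.0005, 0.1068]
```

View pics/l2.png

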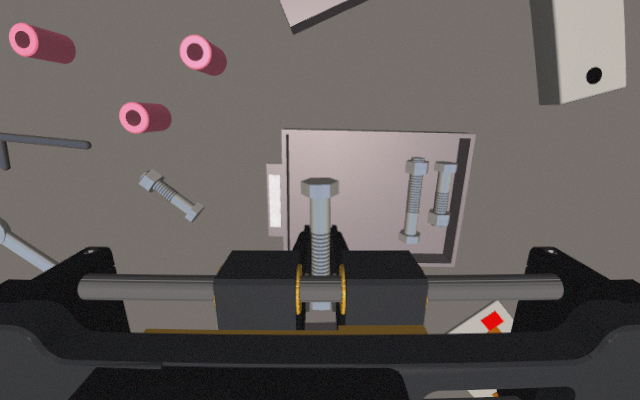

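The long bolt hangs level, lying along the tray's width and left of the stock bolts (columns 402–455). Lowering and releasing.

Call:
carry_out(
  steps=[
    [-0.1,0,0.3,-0.0027,0.0005,0.055,1],
    [-0.1,0,0.3,-0.0027,0.0005,0.09,1],
    [-0.1,0,0.3,-0.0027,0.0005,0.102,1],
    [-0.1,0,0.3,-0.0027,0.0005,0.1066,1],
    [-0.1,0,0.3,-0.0027,0.0005,0.1066,1],
    [-0.1,0,0.3,-0.0027,0.0005,0.1066,0.5],
    [-0.1,0,0.3,-0.0027,0.0005,0.1066,0.5],
    [-0.1,0,0.3,-0.0027,0.0005,0.1066,0.5],
  ],
)

```text
t: 17.08
tcp_pos: [0.5829, -0.1201, 0.0143]
eef_rot: [0.001, 0.783, 0.622, 0.0]
contact_force: [0.4, 0.3, -0.1]
gripper_width: 0.023
finger_force: 0.0
```

```bash
python3 -c "
from h import *;from tr import *
s=saved('l2')
w=world('wrist',[(144,177),(200,213)],.0095,s);d=w[0]-w[1];print(w.mean(0),np.linalg.norm(d),np.degrees(np.arctan2(d[1],d[0])))
x,y=at('bolt',-.049)
plan((x,y,.12,77),(.4415,-.083,.12,127))"
```

```text
[ 0.4414268  -0.08189551  0.0095    ] 0.06290045852249387 131.51521654397405
t 17.07 tcp [ 0.5829 -0.1201  0.0143] yaw 77.0 w 0.0230 ff 0.0 F [ 0.4  0.3 -0.1]
[0.1, 0.0, -0.0, 0.0009, -0.0006, -0.1057]
[0.1, 0.1, -50.0, 0.0042, -0.146, -0.1059]
```

Call:
carry_out(
  steps=[
    [0,0,0,0,0,-0.05,0.5],
    [0,0,0,0,0,-0.105,0.5],
    [0,0,-10,0.001,-0.04,-0.1059,0.4],
    [0,0,-20,0.002,-0.08,-0.1059,0.2],
    [0,0,-30,0.003,-0.12,-0.1059,0.2],
    [0,0,-40,0.0042,-0.146,-0.1059,0.2],
    [0,0,-50,0.0042,-0.146,-0.1059,0.2],
    [0,0,-51.5,0.0042,-0.146,-0.1059,0.2],
  ],
)

```text
t: 18.08
tcp_pos: [0.4411, -0.0829, 0.1198]
eef_rot: [0.001, 0.435, 0.9, -0.0]
contact_force: [0.1, 0.6, -0.8]
gripper_width: 0.0377
finger_force: 0.0
```

```bash
python3 -c "
from h import *
snap('k1',box=(220,130,420,280),s=4); plan((.4414,-.082,.0095,128.5))"
```

```text
t 18.12 tcp [ 0.4414 -0.083   0.1198] yaw 128.4 w 0.0378 ff 0.0 F [-0.3 -0.8  0.1]
[0.0, 0.1, -0.1, 0.0008, 0.0006, 0.1103]
```

View pics/k1.png

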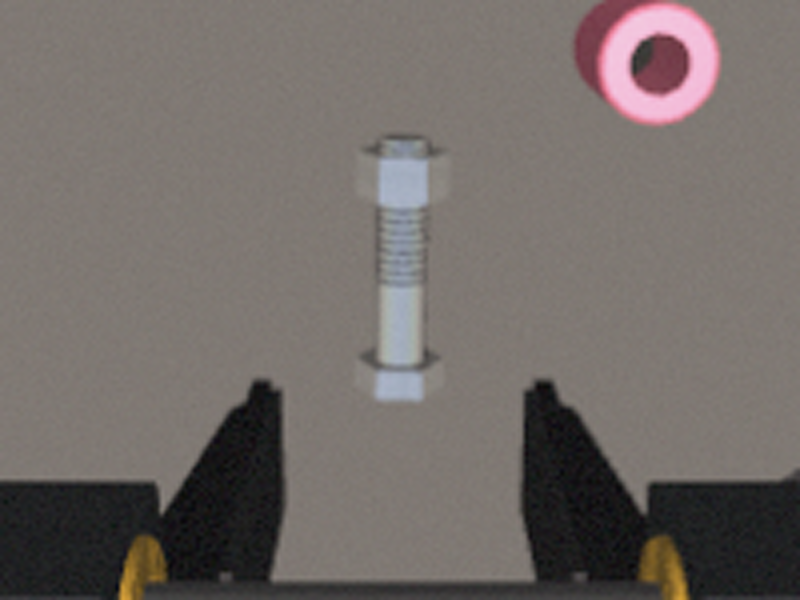

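The short bolt lies exactly along the tool x axis, midway between the fingers, with its nut on the +x side. I'll grip 3 mm towards the head, in the middle of the bare shank.

Call:
carry_out(
  steps=[
    [0,0.1,0,-0.002,0.0006,0.055,0.2],
    [0,0.1,0,-0.002,0.0006,0.098,0.2],
    [0,0.1,0,-0.002,0.0006,0.108,0.2],
    [0,0.1,0,-0.002,0.0006,0.1103,0.2],
    [0,0.1,0,-0.002,0.0006,0.1103,0.4],
    [0,0.1,0,-0.002,0.0006,0.1103,1],
    [0,0.1,0,-0.002,0.0006,0.1103,1],
    [0,0.1,0,-0.002,0.0006,0.1103,1],
  ],
  force=40,
)

```text
t: 19.12
tcp_pos: [0.4435, -0.0844, 0.0101]
eef_rot: [0.0, 0.435, 0.901, 0.0]
contact_force: [-0.8, -0.2, 4.8]
gripper_width: 0.0111
finger_force: 40.0
```

```bash
python3 -c "
from h import *;from tr import *
x,y=at('bolt',-.008); print(x,y)
plan((x,y,.12,77),(x,y,.0145,77))"
```

```text
0.6223050394817181 -0.12830039156524908
t 19.12 tcp [ 0.4435 -0.0844  0.0101] yaw 128.5 w 0.0111 ff 40.0 F [-0.8 -0.2  4.8]
[0.0, -0.0, 51.5, -0.1456, 0.1127, -0.1099]
[0.0, -0.0, 51.5, -0.1456, 0.1127, -0.0044]
```

Call:
carry_out(
  steps=[
    [0,0,0,0,0,-0.055,1],
    [0,0,0,0,0,-0.105,1],
    [0,0,10,-0.03,0.023,-0.11,1],
    [0,0,20,-0.06,0.046,-0.11,1],
    [0,0,30,-0.09,0.07,-0.11,1],
    [0,0,40,-0.12,0.093,-0.11,1],
    [0,0,50,-0.1456,0.1127,-0.11,1],
    [0,0,51.5,-0.1456,0.1127,-0.11,1],
  ],
)

```text
t: 20.12
tcp_pos: [0.623, -0.1284, 0.1184]
eef_rot: [-0.001, 0.783, 0.622, -0.0]
contact_force: [-0.9, -0.8, -1.8]
gripper_width: 0.0111
finger_force: 40.0
```

Call:
carry_out(
  steps=[
    [0,0,0,0,0,0,1],
    [0,0,0,0,0,0,1],
  ],
)

```text
t: 20.38
tcp_pos: [0.6208, -0.1278, 0.1187]
eef_rot: [-0.001, 0.783, 0.623, -0.0]
contact_force: [0.6, -0.3, -0.9]
gripper_width: 0.0106
finger_force: 40.0
```

```bash
python3 -c "
from h import *;from tr import *
x,y=at('bolt',-.008); snap('k2')
plan((x,y,.0138,77))"
```

```text
t 20.43 tcp [ 0.6209 -0.1278  0.1189] yaw 77.0 w 0.0111 ff 40.0 F [-0.1  0.  -1. ]
[-0.1, -0.0, 0.0, -0.0002, 0.0016, 0.1051]
```

View pics/k2.png

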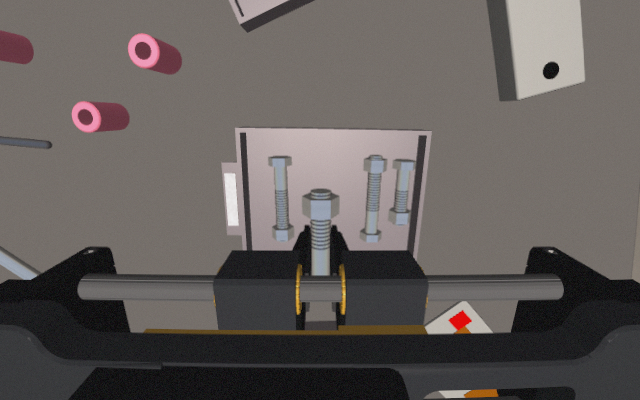

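The long bolt lies flat at column 282 and the short bolt hangs at column 320, with free floor on both sides and the stock at column 372. Lowering, releasing and lifting away.

Call:
carry_out(
  steps=[
    [-0.1,0,0,0,0.0016,0.055,1],
    [-0.1,0,0,0,0.0016,0.09,1],
    [-0.1,0,0,0,0.0016,0.101,1],
    [-0.1,0,0,0,0.0016,0.1051,1],
    [-0.1,0,0,0,0.0016,0.1051,1],
    [-0.1,0,0,0,0.0016,0.1051,0.5],
    [-0.1,0,0,0,0.0016,0.1051,0.5],
    [-0.1,0,0,0,0.0016,0.1051,0.5],
  ],
)

```text
t: 21.42
tcp_pos: [0.6238, -0.1285, 0.0146]
eef_rot: [0.0, 0.783, 0.622, 0.001]
contact_force: [-0.3, 1.1, 0.2]
gripper_width: 0.0233
finger_force: 0.0
```

Call:
carry_out(
  steps=[
    [0,0,0,0,0,-0.05,0.5],
    [0,0,0,0,0,-0.1,0.5],
    [0,0,0,0,0,-0.15,0.5],
    [0,0,0,0,-0.06,-0.2,0.5],
    [0,0,0,0,-0.12,-0.22,0.5],
    [0,0,0,0,-0.18,-0.22,0.5],
    [0,0,0,0,-0.24,-0.22,0.5],
    [0,0,0,0,-0.24,-0.22,0.5],
  ],
)

```text
t: 22.42
tcp_pos: [0.3869, -0.0736, 0.2337]
eef_rot: [0.001, 0.783, 0.622, 0.001]
contact_force: [0.6, -0.3, -0.5]
gripper_width: 0.0236
finger_force: 0.0
```

```bash
python3 -c "
from h import *
im=cv2.convertScaleAbs(ctrl.read_camera('top')[:,:,::-1],alpha=1.4)
cv2.imwrite('pics/end.png',cv2.resize(im[90:300,110:472],None,fx=2.2,fy=2.2,interpolation=cv2.INTER_CUBIC))
plan()"
```

```text
t 22.48 tcp [ 0.3877 -0.0739  0.2341] yaw 77.0 w 0.0238 ff 0.0 F [0.9 0.7 0.1]
```

View pics/end.png

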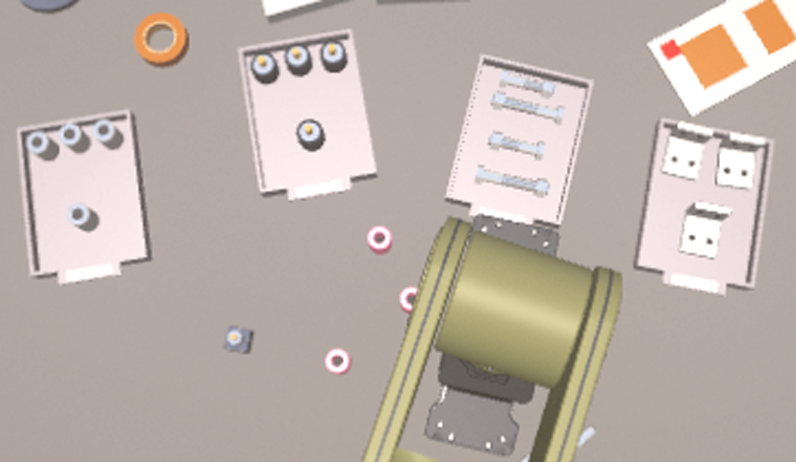

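The final top view shows the spacer (80,215), mount (311,134), both bolts (517,145) and (512,180), and bracket (702,232) upright or flat in their own trays. The accelerometer is where it was, at (237,339). Handing in.

```bash
python3 -c "
from rig import ctrl
print(ctrl.hand_in())"
```

```text
the job is handed in; nothing more can be done
None
```

The job is handed in at about 22.5 s of the 134 s allowed: all five pieces are in their own trays, and the accelerometer was not disturbed; the result of the judging was not shown.

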